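Kit loose air fittings into their form-cut trays

ROBOT

A 6-joint arm with a two-finger parallel gripper is mounted at the origin on the work surface; the furniture and walls round the work are solid. World frame = base frame: x ahead of the robot, y to its left, z up, the work surface at z = 0. Lengths are in mm, angles in rad, forces in N, time in s.
With the tool pointing down it reaches from about 425 to 1125 mm from the base axis. Payload 14.9 kg.
Tool frame: the origin (TCP) lies where the fingers leave the gripper's body, on its centre line; the fingertips stand 78 mm ahead of it and the grasp point (between the pads) lies 60 mm ahead of it; z points along the fingers, y is the line along which they close (so a half turn about z gives the same grasp; the last joint's range is limited). The gripper opens to 91 mm and grips with 3 to 60 N. Pads are 32 mm wide; open, the fingers measure 118 mm over their backs; the gripper's body (76 mm by 178 mm) begins 60 mm behind the grasp point.
Start: joints at [1.077, 0.379, 1.734, -0, 1.028, -0.033], TCP at [311.275, 626.998, 292.232] pointing down, gripper open.
Joint ranges: [-2.77, 2.77], [-0.74, 2.19], [0, 2.66], [-1.06, 4.2], [0.31, 2.87], [-3.08, 3.08]. Speed limits (rad/s): [1.89, 1.89, 2.39, 3.14, 3.14, 3.14].

INTERFACE

Orientations are given as a rotation vector (axis times angle).
In Python, from station import env, eoat, viewer gives the robot as it stands. Calls block until the motion is done:
- env.movep(position, orientation): joint-space move of the TCP to a pose.
- env.line_to(position, max_speed=150, ori=None): straight line of the TCP; ori=None keeps the orientation; max_speed is the mean speed in mm/s.
- env.goto_joints(angles): joint-space move.
- eoat.release() and eoat.grab(grasp_force=None): open the fingers fully, or close them until they stop; grasp_force is the grip in N (None keeps the last).
- env.hold(seconds).
- env.solve_ik(position, orientation): joint angles nearest the present ones, or None.
- viewer.capture(name): name is "scene" or "top" or "wrist"; returns a dict with "frame" (400x640x3 uint8, red, green, blue), "fx", "fy", "cx", "cy" (pixels), "extrinsics" (4x4, takes a point from world to camera coordinates). Camera axes: x right, y up, looking along -z (the intrinsics and any distortion apply to the point x, -y, -z); pixel columns grow to the right and rows downward; lengths in mm; the calibration is good to about 2 mm. A picture is of the moment at which its call begins. There is no depth.
A pose or a line that the arm cannot do raises env.MotionError and nothing moves.
- env.sign_off(): hands the job in; it is judged then, once.
Readings, each from a call of its own:
- env.read_t(): time.
- env.read_joints(): joint angles.
- env.read_qd(): joint speeds.
- env.read_joint_torque(): joint torques, N m.
- env.read_tcp_pos(): TCP position.
- env.read_tcp_rot(): TCP orientation.
- env.read_contact_force(): force on the tool from outside, world axes, zero at the start.
- env.read_wrist_torque(): the same for the moment, N m.
- env.read_grip_width(): opening from 0.0 (shut) to 1.0 (fully open).
- env.read_grasp_force(): force on a finger pad.
Only numpy, scipy, OpenCV 4.12 (cv2) and the standard library are available. Lean on these libraries where they do the work, as an engineer would, in place of code of your own. Each camera call takes 0.05 s, during which the arm holds its last target. There are 200 camera calls.

TASK

Kit the loose air fittings for the next valve station: put the two T-pieces, the two bronze silencers and the pressure gauge each into the tray bay cut to its shape, one part to a bay, lying flat on the bay's floor, the gauge with its dial up. Leave the valve block and the bottle standing where they are.

Things in the scene. Friction and masses are not known exactly. Their poses are not given: they have to be found in the camera images.
- tee_tray: Plastic kitting tray fixed to bench, pale cover on grey floor; bay floor 4 mm, top 12 mm above bench. Origin: underside centre. 94 x 150 mm. Two T-shaped bays centred at x = 0, y = -35 and +35 mm, 5 to 6 mm larger all round than a T-piece: run slot along x (66 x 33 mm), branch slot to +y (30 mm wide). A T-piece fits with its +x (branch) along the tray's +y, its origin over the bay's centre.
- silencer_tray: Plastic kitting tray fixed to bench, pale cover on grey floor; bay floor 4 mm, top 12 mm above bench. Origin: underside centre. 92 x 122 mm. Two oblong bays, 64 mm along x by 32 mm along y, centred at x = 0, y = -30 and +30 mm. A silencer lies with its long axis (its y) along the tray's x, its origin over the bay's centre.
- gauge_tray: Plastic kitting tray fixed to bench, pale cover on grey floor; bay floor 4 mm, top 12 mm above bench. Origin: underside centre. 106 x 90 mm. One keyhole bay: eight-sided opening 62 mm across centred at x = +9 mm, y = 0, and a stem slot 26 mm wide from it to x = -40 mm. The gauge fits with its origin over the tray's origin and its axes along the tray's (stem to -x).
- tee_1: One of two alike T-pieces lying flat: black, 38 x 54 x 18 mm. Origin: underside centre. Run along y (54 mm long, 22 mm wide, middle line at x = -8 mm), branch to +x. Grip along its x axis at y = 0, between the run's flat back (x = -19 mm) and the branch's flat end (about x = +17 mm). 40 g. The two may swap bays.
- tee_2: One of two alike T-pieces lying flat: black, 38 x 54 x 18 mm. Origin: underside centre. Run along y (54 mm long, 22 mm wide, middle line at x = -8 mm), branch to +x. Grip along its x axis at y = 0, between the run's flat back (x = -19 mm) and the branch's flat end (about x = +17 mm). 40 g. The two may swap bays.
- silencer_1: One of two alike bronze exhaust silencers lying on the side, hexagon and thread at one end: 21 x 45 x 19 mm (treat it as 51 mm long). Origin: underside centre; long axis = its y. Grip across its x axis (18 to 21 mm wide) at the origin. 28 g. The two may swap bays; either way round is right.
- silencer_2: One of two alike bronze exhaust silencers lying on the side, hexagon and thread at one end: 21 x 45 x 19 mm (treat it as 51 mm long). Origin: underside centre; long axis = its y. Grip across its x axis (18 to 21 mm wide) at the origin. 28 g. The two may swap bays; either way round is right.
- gauge: Pressure gauge on its back, dial up: round black case 50 mm across, 23 mm high, brass stem. Origin: underside centre of its 68 x 50 mm outline; the case is centred at x = +9 mm, the stem ends at x = -34 mm. Grip the case across its y axis (50 mm) at x = +9 mm. 90 g.
- valve_block: Bystander, loose: grey manifold block standing, 52 x 70 mm, 118 mm tall with the elbow on top. Origin: underside centre. Leave it.
- bottle: Bystander, loose: red bottle with black nozzle standing, 23 x 40 mm, 108 mm tall. Origin: underside centre. Leave it.

How it is judged (in metres and radians):
At the end, for the whole second after the job is handed in: Every part lies flat on the floor of its own bay (under 2.5 mm above it, tilt under 0.06 rad), within 8 mm of the bay's centre along each tray axis and 0.3 rad of its direction, gauge dial up, all at rest. Valve block and bottle stand within 20 mm of where they stood (z of tee_1 in the frame of tee_tray between 0.002 and 0.0065 m and angle between each of tee_1, silencer_1, tee_2, silencer_2, gauge's own z axis and vertical below 0.06 rad and angle between the x axis of each of tee_1, tee_2 and the y axis of tee_tray, either way round below 0.3 rad and x of tee_1 in the frame of tee_tray between -0.008 and 0.008 m and (y of tee_1 in the frame of tee_tray between -0.043 and -0.027 m or y of tee_1 in the frame of tee_tray between 0.027 and 0.043 m) and linear speed of each of tee_1, silencer_1, tee_2, silencer_2, gauge below 0.01 m/s and angular speed of each of tee_1, silencer_1, tee_2, silencer_2, gauge below 0.15 rad/s and z of silencer_1 in the frame of silencer_tray between 0.002 and 0.0065 m and angle between the x axis of each of silencer_1, silencer_2 and the y axis of silencer_tray, either way round below 0.3 rad and x of silencer_1 in the frame of silencer_tray between -0.008 and 0.008 m and (y of silencer_1 in the frame of silencer_tray between -0.038 and -0.022 m or y of silencer_1 in the frame of silencer_tray between 0.022 and 0.038 m) and z of tee_2 in the frame of tee_tray between 0.002 and 0.0065 m and x of tee_2 in the frame of tee_tray between -0.008 and 0.008 m and (y of tee_2 in the frame of tee_tray between -0.043 and -0.027 m or y of tee_2 in the frame of tee_tray between 0.027 and 0.043 m) and z of silencer_2 in the frame of silencer_tray between 0.002 and 0.0065 m and x of silencer_2 in the frame of silencer_tray between -0.008 and 0.008 m and (y of silencer_2 in the frame of silencer_tray between -0.038 and -0.022 m or y of silencer_2 in the frame of silencer_tray between 0.022 and 0.038 m) and z of gauge in the frame of gauge_tray between 0.002 and 0.0065 m and angle between the x axis of gauge and the x axis of gauge_tray, either way round below 0.3 rad and x of gauge in the frame of gauge_tray between -0.008 and 0.008 m and y of gauge in the frame of gauge_tray between -0.008 and 0.008 m and horizontal distance between tee_1 and tee_2 above 0.04 m and horizontal distance between silencer_1 and silencer_2 above 0.04 m and distance of each of valve_block, bottle from where it was at the start of the episode below 0.02 m and angle between each of valve_block, bottle's own z axis and vertical below 0.1 rad); the robot touches nothing.
It fails at once if the valve block is pushed more than 20 mm or tipped (distance of valve_block from where it was at the start of the episode above 0.02 m or angle between valve_block's own z axis and vertical above 0.3 rad).
It fails at once if the bottle is pushed more than 20 mm or tipped (distance of bottle from where it was at the start of the episode above 0.02 m or angle between bottle's own z axis and vertical above 0.3 rad).
It also fails if it takes over 125 s, if anything falls off the work surface, if the arm or the gripper's body presses on something with over 40 N, if the wrist force passes 120 N, or if a joint passes its speed limit or range.

## Working session

There is one attempt and no reset: what is moved stays moved. The work goes in short steps, each a Python script; the robot and the scene stay as the last script left them, time stands still between calls to the robot, and variables do not carry over. Pictures are saved under pics/ and viewed, at most 14 in all, crops included, and the job is handed in when it is done.

```bash
ls; mkdir -p pics; python3 - <<'E'
from station import env,viewer
import cv2,numpy as np
for n in ("scene","top"):
    d=viewer.capture(n); cv2.imwrite(f"pics/{n}0.png",d["frame"][:,:,::-1]); print(n,d["fx"],d["fy"],d["cx"],d["cy"],[k for k in d]); print(np.round(d["extrinsics"],4))
print(env.read_t(),env.read_tcp_rot())
E
```

```text
pics
scene 459.75260972929203 459.75260972929203 317.99457806375517 202.3488943687958 ['frame', 'fx', 'fy', 'cx', 'cy', 'extrinsics']
[[-7.581000e-01 -6.520000e-01 -1.290000e-02  3.884481e+02]
 [ 2.642000e-01 -3.252000e-01  9.080000e-01 -1.805180e+02]
 [-5.962000e-01  6.849000e-01  4.188000e-01 -8.068669e+02]
 [ 0.000000e+00  0.000000e+00  0.000000e+00  1.000000e+00]]
top 494.0424418240721 494.0424418240721 314.03123668348775 203.06119614482424 ['frame', 'fx', 'fy', 'cx', 'cy', 'extrinsics']
[[ 8.2300000e-02 -9.9660000e-01  4.1000000e-03 -3.9929500e+01]
 [ 9.7390000e-01  8.1300000e-02  2.1200000e-01 -5.0165310e+02]
 [-2.1170000e-01 -1.3400000e-02  9.7730000e-01 -1.4164832e+03]
 [ 0.0000000e+00  0.0000000e+00  0.0000000e+00  1.0000000e+00]]
0.1 [-7.17354637e-01 -3.05833088e+00  1.49275579e-03]
```

View pics/top0.png

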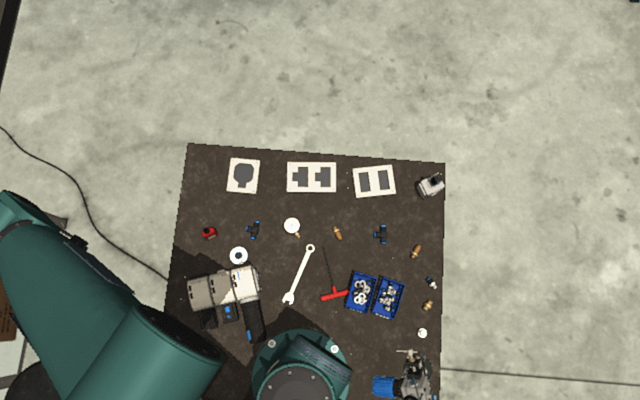

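View pics/scene0.png

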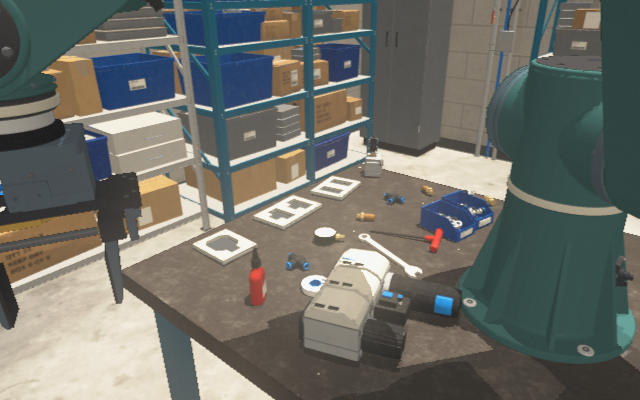

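The top view shows the gauge tray at (243,176), the tee tray at (312,177) and the silencer tray at (374,181). The tees are at (254,229) and (380,234), the gauge at (292,226), and the silencers at about (337,233) and (415,251). The bottle is at (208,232) and the valve block at (430,185). The scene view agrees. I'll zoom in and compute rough positions.

```bash
cat > h.py <<'E'
import numpy as np,cv2
from station import env,eoat,viewer
from scipy.spatial.transform import Rotation as R
def ray(d,px,z):
    E=d["extrinsics"]; px=np.atleast_2d(px).astype(float)
    v=np.c_[(px[:,0]-d["cx"])/d["fx"],-(px[:,1]-d["cy"])/d["fy"],-np.ones(len(px))]@E[:3,:3]
    c=-E[:3,:3].T@E[:3,3]
    return (c+v*((z-c[2])/v[:,2])[:,None])[:,:2]
def proj(d,p):
    q=d["extrinsics"][:3,:3]@np.asarray(p,float)+d["extrinsics"][:3,3]
    return np.array([d["cx"]+d["fx"]*q[0]/-q[2],d["cy"]-d["fy"]*q[1]/-q[2]])
def down(a): # tool y (closing line) at world angle a, z down
    y=np.array([np.cos(a),np.sin(a),0]);z=np.array([0,0,-1.]);x=np.cross(y,z)
    return R.from_matrix(np.c_[x,y,z]).as_rotvec()
def snap(n,f=None):
    d=viewer.capture(n)
    if f: cv2.imwrite(f,d["frame"][:,:,::-1])
    return d
E
python3 - <<'E'
from h import *
d=snap("top")
cv2.imwrite("pics/topz.png",cv2.resize(d["frame"][140:340,170:450,::-1],None,fx=2.85,fy=2.85,interpolation=cv2.INTER_CUBIC))
P=dict(gt=(243,176,12),tt=(312,177,12),st=(374,181,12),t1=(254,229,9),t2=(380,234,9),g=(292,226,23),s1=(337,233,10),s2=(415,251,10),bot=(208,232,50),vb=(430,185,60))
for k,(u,v,z) in P.items(): print(k,ray(d,(u,v),z)[0].round())
w=snap("wrist","pics/w0.png"); print(np.round(w["extrinsics"],3),w["fx"],w["cx"],w["cy"])
M=R.from_rotvec(env.read_tcp_rot()).as_matrix(); E=w["extrinsics"]
print("cam in tcp",M.T@(-E[:3,:3].T@E[:3,3]-env.read_tcp_pos()),"axes\n",(M.T@E[:3,:3].T).round(3))
E
```

```text
gt [579. 229.]
tt [594.  15.]
st [ 597. -177.]
t1 [418. 177.]
t2 [ 434. -205.]
g [434.  62.]
s1 [426. -75.]
s2 [ 391. -312.]
bot [391. 306.]
vb [ 586. -339.]
[[ 4.45000e-01  8.95000e-01  1.00000e-03 -7.00581e+02]
 [-8.68000e-01  4.32000e-01 -2.45000e-01  2.72330e+01]
 [-2.20000e-01  1.09000e-01  9.69000e-01 -3.88699e+02]
 [ 0.00000e+00  0.00000e+00  0.00000e+00  1.00000e+00]] 315.73545200481846 317.8089219587374 197.1706601835806
cam in tcp [ 68.50231593   0.51287578 -92.01925353] axes
 [[-0.001  0.969  0.245]
 [ 1.     0.001 -0.001]
 [-0.001  0.245 -0.969]]
```

View pics/topz.png

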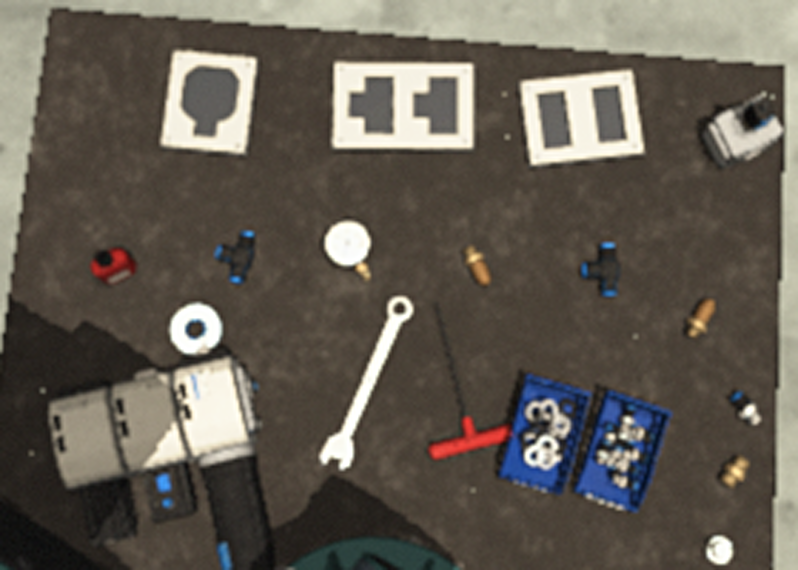

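View pics/w0.png

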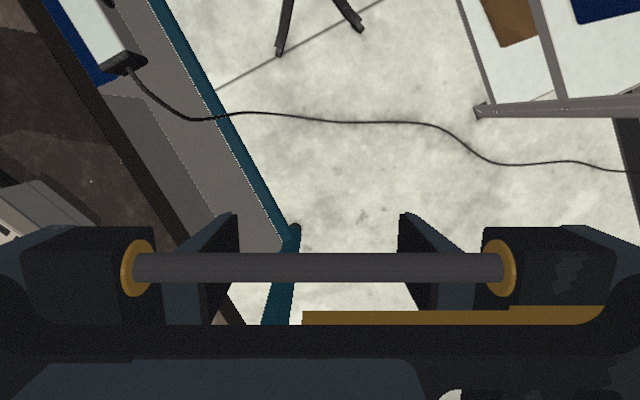

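The zoom shows that the tee branches and the gauge stem are visible, and the two bronze silencers are the ones at zoomed (477,265) and (700,316). The wrist view is usable in rows 0-210, with the fingers below that. Next I'll move to four wrist views: two over the parts and two over the trays.

```bash
python3 - <<'E'
from h import *
import pickle
V={}
for k,p in dict(pA=(495,110,235),pB=(495,-190,235),tB=(665,-90,235),tA=(665,130,235)).items():
    env.movep(np.array(p,float),down(np.pi/2)); env.hold(.3); V[k]=snap("wrist"); print(k,env.read_t(),env.read_joints().round(2))
pickle.dump(V,open("v.pkl","wb"))
cv2.imwrite("pics/p.png",np.vstack([V["pA"]["frame"][:230],V["pB"]["frame"][:230]])[:,:,::-1])
cv2.imwrite("pics/t.png",np.vstack([V["tA"]["frame"][:230],V["tB"]["frame"][:230]])[:,:,::-1])
E
```

```text
pA 2.5417 [ 0.17  0.16  2.15 -0.    0.83 -1.4 ]
pB 4.0417 [-0.41  0.19  2.1   0.    0.84 -1.98]
tB 5.2 [-0.17  0.4   1.82 -0.    0.92 -1.74]
tA 6.4333 [ 0.16  0.41  1.81 -0.    0.92 -1.41]
```

View pics/p.png

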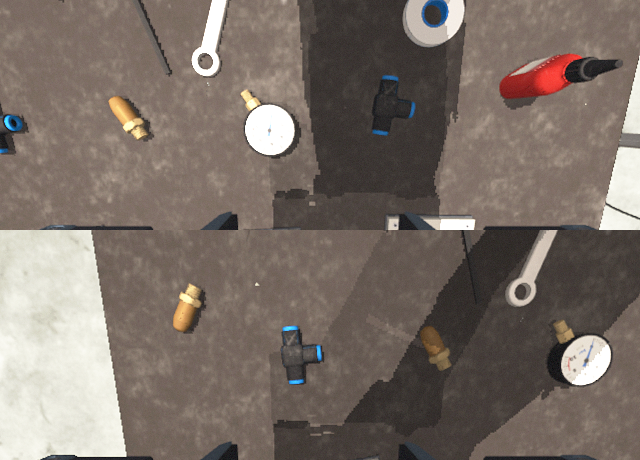

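View pics/t.png

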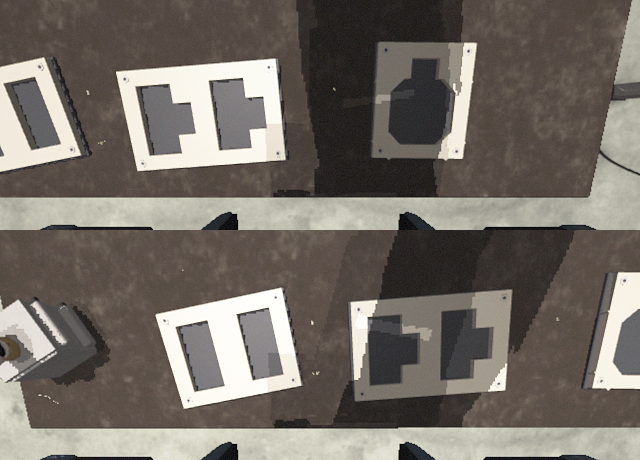

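The parts picture, upper half (view A), shows a silencer at (128,118), the gauge at (269,130) with its stem up and left, tee_1 at (390,105), and the bottle at right. The lower half (view B) shows a silencer at (187,78) and tee_2 at (300,125), both branches to the right. The trays picture shows all three trays whole, with the gauge slot up (-x) and the tee branches to the right (+y). The valve block is at far left of view B. Now I'll measure them.

```bash
cat > meas.py <<'E'
from h import *
import pickle
V=pickle.load(open("v.pkl","rb"))
def hsv(k): 
    f=cv2.cvtColor(V[k]["frame"],cv2.COLOR_RGB2HSV); f[212:]=0; return f
def blobs(m,amin):
    n,l,s,c=cv2.connectedComponentsWithStats(m.astype(np.uint8)*255)
    return [(np.argwhere(l==i)[:,::-1],s[i,4],c[i]) for i in range(1,n) if s[i,4]>=amin]
def rect(k,pts,z):
    w=ray(V[k],pts,z).astype(np.float32); (c,s,a)=cv2.minAreaRect(w); return np.array(c),np.array(s),a
if __name__=="__main__":
    for k in V:
        f=hsv(k).astype(int); H,S,Vv=f[...,0],f[...,1],f[...,2]
        print("==",k)
        for p,a,c in blobs((H>95)&(H<125)&(S>140)&(Vv>60),12): print("blue",a,c.round(),ray(V[k],c,9)[0].round(1)) 
        if k[0]=="p":
            for p,a,c in blobs((H>8)&(H<25)&(S>110)&(Vv>50),40):
                r=rect(k,p,9.5); print("bronze",a,c.round(),r[0].round(1),r[1].round(1),round(r[2],1))
            for p,a,c in blobs((S<40)&(Vv>170),200): (cc,rr)=cv2.minEnclosingCircle(ray(V[k],p,22).astype(np.float32)); print("white",a,c.round(),np.round(cc,1),round(rr,1))
        else:
            m=((S<45)&(Vv>85)).astype(np.uint8); m=cv2.morphologyEx(m,cv2.MORPH_OPEN,np.ones((5,5)))
            for p,a,c in blobs(m,1500): r=rect(k,p,12); print("tray",a,c.round(),r[0].round(1),r[1].round(1),round(r[2],1))
E
python3 meas.py
```

```text
== pA
blue 293 [437.  11.] [333.6 218.9]
blue 68 [390.  78.] [390.4 179.3]
blue 55 [412. 109.] [419.6 202.4]
blue 188 [ 13. 123.] [ 431.9 -187.7]
blue 65 [380. 132.] [441.1 172.2]
blue 31 [  3. 150.] [ 458.8 -203.6]
bronze 493 [122. 109.] [420.3 -78.5] [29.5 18.5] 28.7
white 1178 [210.  38.] [359.   18.1] 33.0
white 1524 [434.  22.] [338.7 212.7] 25.2
white 732 [633. 107.] [407.6 407.5] 34.9
white 1954 [269. 129.] [438.4  65.1] 23.5
white 1784 [625. 181.] [486.7 417.7] 36.6
== pB
blue 54 [290.  98.] [ 409.2 -215.6]
blue 70 [319. 122.] [ 432.  -187.8]
blue 61 [296. 151.] [ 460.2 -210.5]
bronze 530 [184.  86.] [ 397.2 -316. ] [17.6 31.4] 61.6
bronze 506 [432. 111.] [420.9 -78.2] [30.5 17. ] 31.0
white 22861 [ 54. 111.] [ 424.3 -446.3] 113.1
white 1004 [532.  38.] [359.1   3.4] 32.7
white 1783 [586. 130.] [439.   64.9] 23.1
== tB
tray 5047 [617. 106.] [583.2 203.4] [ 56.1 106.5] 89.9
tray 12259 [231. 118.] [ 599.  -174.2] [ 94.1 125. ] 10.9
tray 10534 [432. 114.] [596.7  17.7] [ 95.3 153.2] 4.0
tray 12847 [238. 184.] [622.9 -87.7] [666.  136.5] 89.9
== tA
tray 6626 [423.  95.] [583.4 229.8] [ 91.5 106.5] 89.5
tray 6160 [ 33. 118.] [ 595.8 -156.4] [92.9 86.9] 11.0
tray 15408 [205. 114.] [596.3  20. ] [ 95.5 152.8] 4.2
tray 2347 [623. 133.] [618.2 426.8] [77.6 37.6] 14.0
tray 11099 [359. 201.] [663.1 132. ] [665.5  57.3] 89.9
```

```bash
python3 - <<'E'
from meas import *
for k in ("pA","pB"):
    f=hsv(k).astype(int); H,S,Vv=f[...,0],f[...,1],f[...,2]
    for s in (75,90):
        m=cv2.morphologyEx(((H>8)&(H<30)&(S>s)&(Vv>60)).astype(np.uint8),cv2.MORPH_CLOSE,np.ones((3,3)))
        for p,a,c in blobs(m,60): r=rect(k,p,9.5); print(k,s,a,c.round(),r[0].round(1),r[1].round(1),round(r[2],1), ray(V[k],c,11)[0].round(1))
print("block",ray(V["tB"],[(98,115),(75,150),(105,125)],0).round(), "top",ray(V["tB"],[(57,122),(40,75)],90).round())
for k,p in dict(cG=(660,229,235),cT=(672,19,235),cS=(674,-175,235)).items():
    env.movep(np.array(p,float),down(np.pi/2)); env.hold(.3); V[k]=snap("wrist")
    f=hsv(k).astype(int); S,Vv=f[...,1],f[...,2]
    m=((S<45)&(Vv>85)).astype(np.uint8); m=cv2.morphologyEx(m,cv2.MORPH_OPEN,np.ones((5,5)))
    for p,a,c in blobs(m,3000): r=rect(k,p,12); print(k,"tray",a,c.round(),r[0].round(1),r[1].round(1),round(r[2],1))
pickle.dump(V,open("v.pkl","wb")); print(env.read_t())
cv2.imwrite("pics/c.png",np.vstack([V[k]["frame"][:195,100:560] for k in ("cG","cT","cS")])[:,:,::-1])
E
```

```text
pA 75 187 [249.  99.] [409.5  45.3] [18.7 14.3] 29.3 [409.8  45.3]
pA 75 818 [127. 117.] [426.9 -73.8] [46.2 21.6] 28.7 [426.2 -73.6]
pA 90 153 [249.  98.] [411.1  44.6] [19.6 13.1] 44.5 [409.5  45.5]
pA 90 762 [127. 116.] [426.7 -73.7] [45.8 21.3] 27.0 [425.7 -73.8]
pB 75 845 [186.  78.] [ 391.2 -313.8] [21.5 44.6] 58.1 [ 391.7 -312.4]
pB 75 323 [563. 101.] [411.3  47.3] [23.2 14.6] 35.3 [412.4  46.6]
pB 75 819 [435. 118.] [427.2 -73.6] [46.3 21.1] 25.8 [427.3 -74.8]
pB 90 800 [186.  79.] [ 391.3 -313.9] [20.7 44.4] 58.1 [ 392.1 -312.5]
pB 90 304 [563. 102.] [411.6  47.6] [22.5 14.6] 32.9 [412.5  46.6]
pB 90 795 [435. 117.] [427.3 -73.6] [45.8 21.1] 25.8 [427.2 -75. ]
block [[ 594. -310.]
 [ 629. -340.]
 [ 604. -305.]] top [[ 599. -281.]
 [ 567. -286.]]
cG tray 32369 [523. 125.] [588.8 231.3] [665.5 196. ] 89.9
cG tray 6754 [318. 100.] [583.6 229.5] [ 91.3 107.2] 88.9
cG tray 15765 [103. 120.] [596.3  21.4] [ 96. 155.] 4.2
cT tray 11178 [536.  93.] [583.5 227.5] [ 97.1 107.2] 89.0
cT tray 11926 [116. 110.] [ 599.4 -174.6] [ 93.7 123.3] 10.8
cT tray 13729 [310. 107.] [596.4  18.7] [ 95.5 150.5] 4.2
cT tray 13440 [320. 201.] [687.9  23. ] [ 21.4 665.4] 0.0
cS tray 34045 [172. 142.] [ 603.  -170.9] [195.5 665.5] 0.0
cS tray 12737 [316. 107.] [ 599.4 -175.1] [ 93.6 123.5] 10.9
cS tray 12202 [523. 105.] [596.5  17.8] [ 95.8 153.5] 4.1
9.6167
```

View pics/c.png

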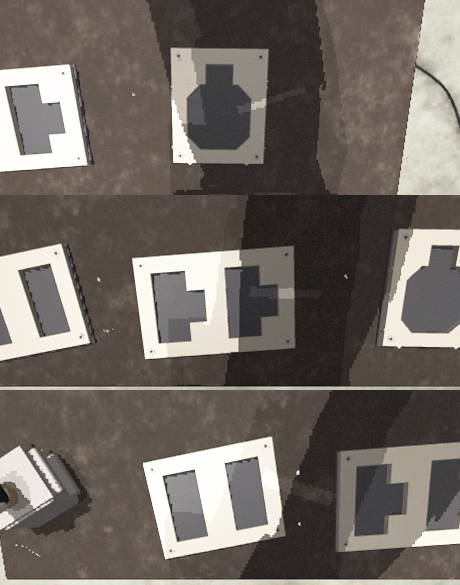

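Trays, as x, y, yaw: G (583.5, 229.5, -1.1°), T (596.4, 18.8, 4.2°), S (599.4, -175.0, 10.9°). The picture agrees: the gauge tray is almost square to the axes, and the other two turn counter-clockwise. The fingers open fully on release, so I'll place neighbouring parts slightly apart. Gauge and tee_1 go first.

View pics/a1.png

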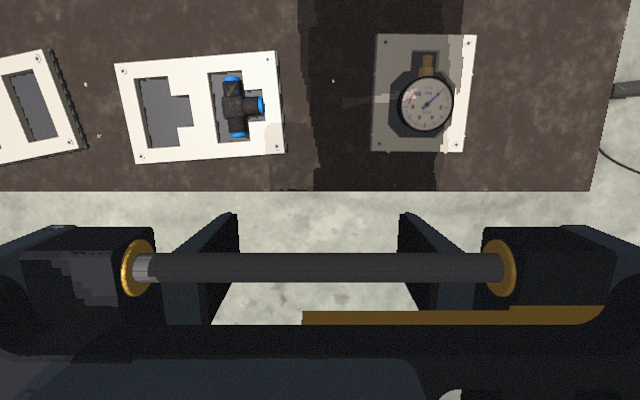

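The gauge sits in its keyhole at (425,103) and tee_1 in its T bay at (238,105), both flat. Next are tee_2 and the first silencer.

```bash
python3 - <<'E'
from pp import *
pick((433.9,-205.1),95.7-180,86.3); place(bay("T",0,-38),94.2-180)
pick((391.3,-313.9),58.1-180,85.3); place(bay("S",0,-33),100.9-180)
env.movep(np.array([672,-90,235.]),down(np.pi/2)); env.hold(.3); snap("wrist","pics/a2.png")
E
python3 -c "
import cv2;i=cv2.imread('pics/a2.png')[20:200,100:540];cv2.imwrite('pics/a2z.png',cv2.resize(i,None,fx=1.8,fy=1.8))"
```

```text
width mm 33.9 after lift 34.2 F 19.999899566173553
dF [ 0.2 -0.3  0.7] open [ 0.4 -0.2  1.4] w 1.0 t 37.15
width mm 18.8 after lift 18.3 F 19.999440908432007
dF [-0.2  1.2  1. ] open [-0.4 -0.3  0.5] w 1.0 t 45.5
```

View pics/a2z.png

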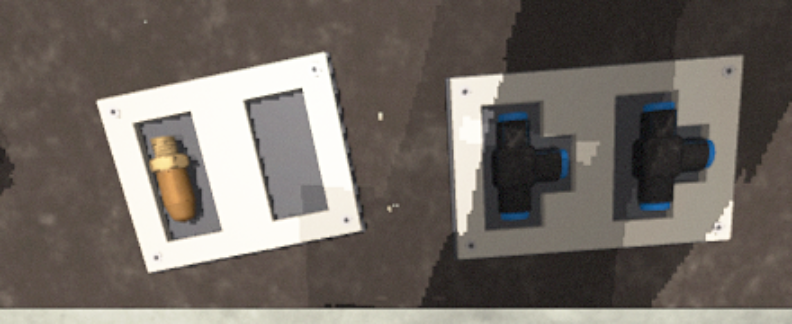

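Both tees and one silencer lie in their bays: tees at (520,165) and (665,160), silencer at (175,180) in the zoomed view. Now the last silencer, followed by measured offsets in centred views.

```bash
python3 - <<'E'
from pp import *
import meas,pickle
pick((427.1,-73.7),116.3-180,85.3); place(bay("S",0,33.5),100.9-180)
V={}
for k,p in dict(cG=(660,229,235),cT=(672,19,235),cS=(674,-175,235)).items():
    env.movep(np.array(p,float),down(np.pi/2)); env.hold(.3); V[k]=snap("wrist")
meas.V=V
def loc(t,w):
    X,Y,a=T[t]; a=np.radians(a); return (np.array([[np.cos(a),np.sin(a)],[-np.sin(a),np.cos(a)]])@(np.asarray(w)-[X,Y])).round(1)
f=meas.hsv("cS").astype(int); m=((f[...,0]>8)&(f[...,0]<30)&(f[...,1]>80)&(f[...,2]>60)).astype(np.uint8)
for p,a,c in meas.blobs(cv2.morphologyEx(m,cv2.MORPH_CLOSE,np.ones((3,3))),300):
    r=meas.rect("cS",p,13.5); print("sil",loc("S",r[0]),r[1].round(1),round(r[2],1))
f=meas.hsv("cT").astype(int); 
for p,a,c in meas.blobs((f[...,0]>95)&(f[...,0]<125)&(f[...,1]>140)&(f[...,2]>50),12): print("blue",a,loc("T",ray(V["cT"],c,13)[0]))
f=meas.hsv("cG").astype(int); m=(f[...,1]<50)&(f[...,2]>90)
m=((f[...,0]>8)&(f[...,0]<30)&(f[...,1]>80)&(f[...,2]>50))
for p,a,c in meas.blobs(m,60): print("stem",a,loc("G",ray(V["cG"],c,15)[0]))
print(env.read_t())
cv2.imwrite("pics/f.png",np.vstack([V[k]["frame"][20:200,130:530] for k in V])[:,:,::-1])
E
```

```text
width mm 18.5 after lift 18.6 F 19.999549090862274
dF [-0.2  1.3  0. ] open [-0.1  1.4  1. ] w 1.0 t 57.2333
sil [ 0.4 35. ] [44.4 20.3] 4.1
sil [  0.3 -33.1] [44.3 20.5] 4.3
blue 68 [-25.3  32.5]
blue 67 [-25.8 -43.6]
blue 46 [ 0.3 58.4]
blue 80 [ -0.2 -18.5]
blue 63 [26.  32.6]
blue 61 [ 25.4 -43.4]
stem 232 [-24.6   0.8]
61.975
```

View pics/f.png

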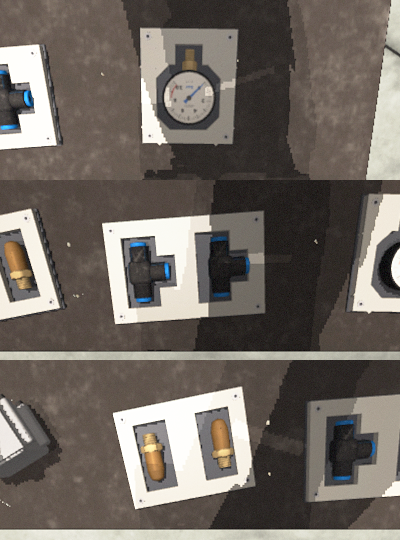

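The silencers measure y = +35.0 and -33.1, the gauge is centred, and tee_2 is at -35.5. Tee_1 sits near the +y wall of its bay at about +40.5. I'll nudge it inward about 4 mm with the closed fingers, staying above the cover, and check.

```bash
python3 - <<'E'
from pp import *
import meas
o=down(np.radians(4.2)); z=92.0
p=bay("T",0,86); env.movep(np.array([*p,UP]),o); eoat.grab(10); f0=env.read_contact_force()
env.line_to(np.array([*p,z]),150); q=bay("T",0,71.5); env.line_to(np.array([*q,z]),20); print((env.read_contact_force()-f0).round(1))
env.line_to(np.array([*p,z]),60); env.line_to(np.array([*p,UP]),200); eoat.release()
env.movep(np.array([660,30,200.]),down(np.pi/2)); env.hold(.3); d=snap("wrist"); meas.V={"x":d}
X,Y,a=T["T"]; a=np.radians(a); f=meas.hsv("x").astype(int)
for b,n,c in meas.blobs((f[...,0]>95)&(f[...,0]<125)&(f[...,1]>140)&(f[...,2]>50),12): print(n,(np.array([[np.cos(a),np.sin(a)],[-np.sin(a),np.cos(a)]])@(ray(d,c,13)[0]-[X,Y])).round(1))
cv2.imwrite("pics/n.png",cv2.resize(d["frame"][10:210,180:450,::-1],None,fx=2.9,fy=2.9)); print(env.read_t())
E
```

```text
[-0.8  0.5 -0.5]
81 [-25.1  31.1]
83 [-25.7 -43.7]
70 [ 0.6 56.7]
101 [ -0.2 -18.6]
76 [26.2 30.7]
74 [ 25.7 -43.5]
70.9083
```

View pics/n.png

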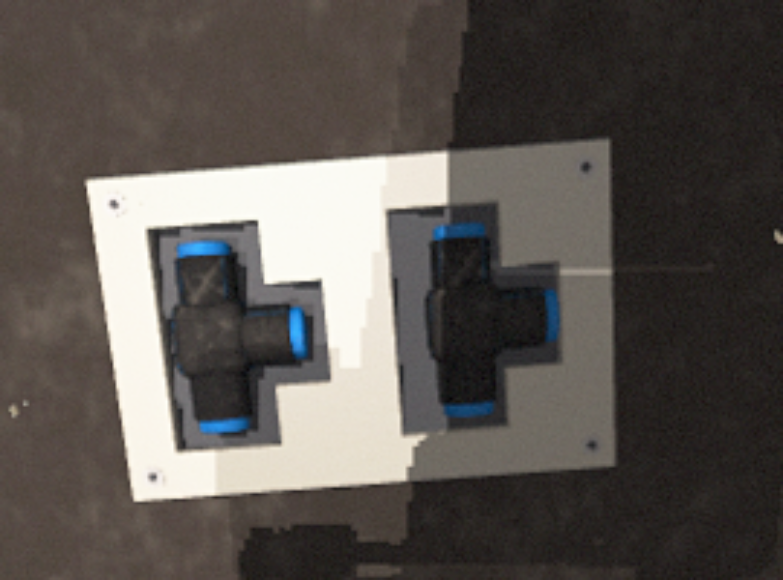

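Both tees lie inside their T cut-outs with floor visible all round. Tee_1 (right, about (470,320)) is now about 4 mm off its bay centre, and both lie flat. I'm handing in.

```bash
python3 -c "
from station import env
print(env.sign_off())"
```

```text
the job is handed in; nothing more can be done
None
```

The job is handed in at about 71 s: in the final wrist views all five parts lay in their bays with the gauge dial up, and I never touched the valve block or the bottle; `sign_off` returned no verdict.

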